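# Pack the kit tray for the next coil job

## Task

Pack the blue tray for the next coil job: flat on the tray floor in one row, from the left end to the right end as seen from the robot, stand the big copper-wire spool, the bare cream spool, the coil jig and the yellow blocking piece, which lies across the tray and fills the gap left at the right-hand end. The small spool with black flanges stands upright on top of the big copper-wire spool, centred on it. Leave the glue bottle and the loupe where they are.

Things in the scene. Friction and masses are not known exactly. Their poses are not given: they have to be found in the camera images.
- tray: low blue open tray with a grey floor lining, fixed to the bench. Outside 83 x 227 mm, rim 18 mm above the bench, walls 4 mm, floor 9 mm thick; inside 75 mm (its x) by 219 mm (its y). Origin: centre of its underside, on the bench. Its y axis runs along the row towards the left end as seen from the robot, its x axis away from the robot; it is turned by up to 0.35 rad either way.
- spool_large: big spool of copper wire with pale flanges, upright: flange diameter 62 mm, height 56 mm, flanges 6 mm thick, wire between them 55 mm, 0.38 kg. Grip it by the edge of the top flange and open wide to let go: fingers left between the flanges lift it again. Origin: centre of its underside; z up along its axis. It goes to the tray's left end.
- spool_bare: bare cream-coloured spool without wire, upright: flange diameter 40 mm, height 50 mm, flanges 6 mm thick, core 18 mm in diameter. Origin: centre of its underside; z up. It goes to the right of the big spool.
- jig: coil jig: black square block 53 x 53 mm, 30 mm high, with a 46 x 46 mm steel plate on it up to 33 mm, and a thin brass pin (4 mm) from there up to 47 mm at x = 16, y = -7 mm. Origin: centre of its underside; x and y along its sides, z up; starts at any yaw. It goes between the bare spool and the blocking piece, its sides along those of the tray.
- block: yellow blocking piece: foot 66 (its x) by 44 mm (y), 26 mm high, long lower edges bevelled (34 mm at the bottom); on it a grip tab 28 (x) by 44 mm (y), from 26 to 50 mm height, with dark ribs; grip the tab across x. Origin: centre of underside; z up. In the tray its x lies along the tray's x, either way round; crosswise it does not fit. The row's four pieces fill 199 of 219 mm.
- spool_small: small spool with black flanges and a little copper wire, upright: flange diameter 36 mm, height 30 mm, flanges 6 mm thick. Origin: centre of its underside; z up. It ends on top of the big copper-wire spool.
- glue: bystander: small white glue bottle with a blue spout, 26 mm across, 66 mm high, standing left of the tray. Origin: centre of its underside. To be left alone.
- eye_loupe: bystander: black eye loupe, 37 mm across and 37 mm high, standing right of the tray. Origin: centre of its underside. To be left alone.
Mind the look-alikes: they are no part of the job. What is shaped like the spool_small but purple or red is not meant.

How it is judged:
At the end, for the whole second after the job is handed in: On the tray floor (within 4 mm, tilt under 0.1 rad), tray y: big spool 52..82, bare spool 3..32, jig -44..-14, block -92..-62 mm; tray x within 20 mm (block 12 mm, lying across within 0.3 rad); small spool upright on the big one, centres within 12 mm; all at rest (y of spool_large in the frame of tray between 0.052 and 0.082 m and x of spool_large in the frame of tray between -0.02 and 0.02 m and z of spool_large in the frame of tray between 0.005 and 0.013 m and angle between each of spool_large, spool_bare, jig, block, spool_small's own z axis and vertical below 0.1 rad and linear speed of each of spool_large, spool_bare, jig, block, spool_small below 0.01 m/s and angular speed of each of spool_large, spool_bare, jig, block, spool_small below 0.1 rad/s and y of spool_bare in the frame of tray between 0.003 and 0.032 m and x of spool_bare in the frame of tray between -0.02 and 0.02 m and z of spool_bare in the frame of tray between 0.005 and 0.013 m and y of jig in the frame of tray between -0.044 and -0.014 m and x of jig in the frame of tray between -0.02 and 0.02 m and z of jig in the frame of tray between 0.005 and 0.013 m and y of block in the frame of tray between -0.092 and -0.062 m and x of block in the frame of tray between -0.012 and 0.012 m and z of block in the frame of tray between 0.005 and 0.013 m and angle between the x axis of block and the x axis of tray, either way round below 0.3 rad and z of spool_small in the frame of spool_large between 0.052 and 0.06 m and horizontal distance between spool_small and spool_large below 0.012 m); the robot touches nothing.
It fails at once if the glue bottle is moved by more than 30 mm (distance of glue from where it was at the start of the episode above 0.03 m).
It fails at once if the loupe is moved by more than 30 mm (distance of eye_loupe from where it was at the start of the episode above 0.03 m).
It also fails if it takes over 128 s, if anything falls off the work surface, if the arm or the gripper's body presses on something with over 40 N, if the wrist force passes 120 N, or if a joint passes its speed limit or range.

## Robot

A 6-joint arm with a two-finger parallel gripper is mounted at the origin on a cart in front of the work surface, level with it; the furniture and walls round the work are solid. World frame = base frame: x ahead of the robot, y to its left, z up, the work surface at z = 0. Lengths are in m, angles in rad, forces in N, time in s.
With the tool pointing down it reaches from about 0.3 to 0.875 m from the base axis. Payload 6.4 kg.
Tool frame: the origin (TCP) lies at the very end of the fingers, on their centre line; the grasp point (between the pads) lies 19 mm behind it; z points along the fingers, y is the line along which they close (so a half turn about z gives the same grasp; the last joint's range is limited). The gripper opens to 88 mm and grips with 3 to 60 N. Pads are 18 mm wide; open, the fingers measure 123 mm over their backs; the gripper's body (75 mm by 187 mm) begins 45 mm behind the grasp point.
Start: joints at [-1.427, 0.181, 1.607, -0, 1.354, -0.206], TCP at [0.197, -0.54, 0.239] pointing down, gripper open.
Joint ranges: [-2.99, 2.99], [-0.89, 2.07], [0.3, 2.58], [-1.14, 4.28], [0, 2.63], [-3.12, 3.12]. Speed limits (rad/s): [2.57, 2.57, 3.01, 3.14, 3.14, 3.14].

## Interface

Orientations are given as [roll, pitch, yaw] about the fixed x, y, z axes, in that order (R = Rz(yaw) Ry(pitch) Rx(roll)).
In Python, from station import monitor, imaging, finish_job gives the robot as it stands.
- The arm moves only by the tool step_arm, never from a script. Its argument "commands" is a list of rows, each an object with "translation": the shift along the tool's x, y, z in normalised numbers (1 is 1 m), a list of three; "dr": the turn, a rotation vector about the tool's x, y, z in fractions of the full range, 1 being 120 degrees, a list of three. A call has 1 to 12 rows; each row is the pose to reach, as a shift and turn from the pose commanded when the call began, along the tool's axes at that moment; what a row does not reach only later rows make up. A row lasts 1/12 s, in which the tool goes at most 41.7 mm and 7.16 degrees, less where a joint would pass 70% of its speed; a pose out of reach is approached as far as the arm can. A call with a gripper value outside its range is refused whole. "claw" is the closure, from -1 (fully open) to 1 (shut), set as the call begins (left out, the last holds). The fingers move at their own pace and stop on an object; "newtons" is the grip in N (left out, the last holds). Time passes only in rows, so rows that repeat a pose let the fingers close. It gives the time, the measured TCP pose, the force, the opening and the grip force at its end, in the units of the state.
- monitor.get_obs(): the state, without advancing time (a new reading comes with each control period).
- imaging.read_camera(name): name is "scene" or "top" or "wrist"; returns (picture, depth): 480x640x3 uint8, red, green, blue; 480x640 float32, m along the optical axis (not along the pixel's ray), 0 where there is no reading.
- imaging.camera_model(name): a dict with "mtx" (3x3 intrinsics, pixels), "rvec" (rotation vector, rad) and "tvec" (3), from world to camera coordinates, as OpenCV has them; the wrist camera has in their place "tool_from_camera" (4x4, takes a point from camera to tool coordinates, whose origin is the TCP and whose axes are the flange's). Camera axes: x right, y down, z forward; pixel columns grow to the right and rows downward; lengths in m; the calibration is good to about 2 mm. A picture is of the moment at which its call begins: read the wrist's pose just before it. camera_model takes no time and is no camera call.
- finish_job(): hands the job in; it is judged then, once.
The state is a dict: "time_s": time; "joints": joint angles; "dq": joint speeds; "joint_torque": joint torques, N m; "tcp_pos": TCP position; "eef_rot": TCP orientation; "contact_force": force on the tool from outside, world axes, zero at the start; "ft_torque": the same for the moment, N m; "gripper_width": opening from 0.0 (shut) to 1.0 (fully open); "grip_force": force on a finger pad.
Only numpy, scipy, OpenCV 4.12 (cv2) and the standard library are available. Lean on these libraries where they do the work, as an engineer would, in place of code of your own. Each camera call takes 0.05 s, during which the arm holds its last target. There are 200 camera calls.

## Working session

There is one attempt and no reset: what is moved stays moved. The work goes in short steps, Python scripts to look and compute and a tool call to move; the robot and the scene stay as the last step left them, time stands still between calls to the robot, and variables do not carry over. Pictures are saved under pics/ and viewed, at most 14 in all, crops included, and the job is handed in when it is done.

Besides the shell and the picture viewer there is one more tool, called as a command line: name --argument value ..., lists and objects as JSON in quotes. step_arm: Moves the arm, as the interface text tells. Its arguments: {"type":"object","properties":{"commands":{"type":"array","items":{"type":"object","properties":{"translation":{"type":"array","items":{"type":"number"}},"dr":{"type":"array","items":{"type":"number"}}}}},"claw":{"type":"number"},"newtons":{"type":"number"}},"required":["commands"]}

```bash
ls; mkdir -p pics; python3 - <<'E'
from station import monitor, imaging
import cv2,numpy as np
o=monitor.get_obs();print(o)
for n in ("scene","top"):
    p,d=imaging.read_camera(n); cv2.imwrite(f"pics/{n}0.png",p[:,:,::-1]); np.savez(f"{n}0.npz",p=p,d=d)
    m=imaging.camera_model(n);print(n,m)
    R=cv2.Rodrigues(np.array(m["rvec"]))[0];print(-R.T@np.array(m["tvec"]).ravel())
print(imaging.camera_model("wrist"))
E
```

```text
pics
{'time_s': 0.0, 'joints': array([-1.42732378e+00,  1.81503786e-01,  1.60799000e+00,  1.03086185e-05,
        1.35376869e+00, -2.06294179e-01]), 'dq': array([-0.00128198, -0.00062672, -0.00056181, -0.00186319,  0.00087003,
       -0.00199624]), 'joint_torque': array([ 8.49325315e-04, -4.33867979e+01, -3.41845965e+01,  7.02854223e-02,
        3.84089816e-02, -1.38838873e-04]), 'tcp_pos': array([ 0.19698717, -0.5396533 ,  0.23783978]), 'eef_rot': array([-3.13996030e+00, -3.51886045e-04,  3.49764214e-01]), 'contact_force': array([ 0.15332327,  1.00006855, -0.09410359]), 'ft_torque': array([0.00878606, 0.00985607, 0.00586861]), 'grip_force': 0.0, 'gripper_width': 1.000134574871295}
scene {'mtx': array([[449.60017373,   0.        , 320.83580235],
       [  0.        , 449.60017373, 235.88882403],
       [  0.        ,   0.        ,   1.        ]]), 'rvec': array([ 0.70195445, -2.61404211,  1.1395082 ]), 'tvec': array([0.37536405, 0.27573631, 0.59509899])}
[0.20242542 0.4031252  0.6062883 ]
top {'mtx': array([[478.65367106,   0.        , 328.17072785],
       [  0.        , 478.65367106, 243.53425577],
       [  0.        ,   0.        ,   1.        ]]), 'rvec': array([ 2.18335825, -2.20793013,  0.04532326]), 'tvec': array([-0.15035397,  0.50152787,  0.87085107])}
[ 0.45908294 -0.16004226  0.89227095]
{'mtx': array([[413.53375814,   0.        , 313.44725109],
       [  0.        , 413.53375814, 234.43353519],
       [  0.        ,   0.        ,   1.        ]]), 'tool_from_camera': array([[ 8.47240946e-05, -9.55176480e-01, -2.96036965e-01,
         7.76180802e-02],
       [ 9.99998773e-01,  5.44088884e-04, -1.46933311e-03,
         1.00799825e-03],
       [ 1.56454285e-03, -2.96036477e-01,  9.55175354e-01,
        -1.46478326e-01],
       [ 0.00000000e+00,  0.00000000e+00,  0.00000000e+00,
         1.00000000e+00]])}
```

View pics/top0.png

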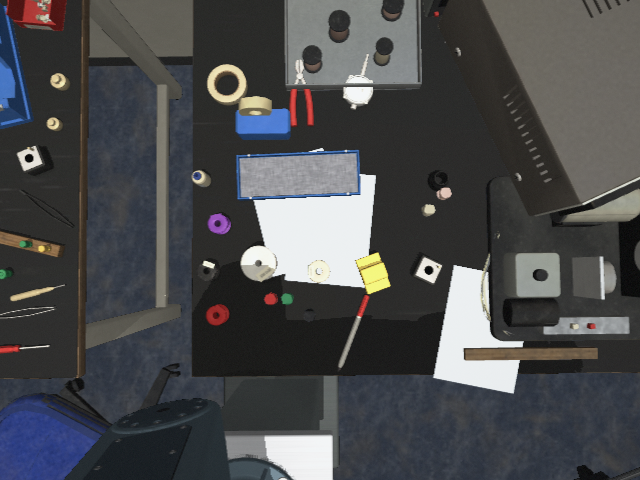

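View pics/scene0.png

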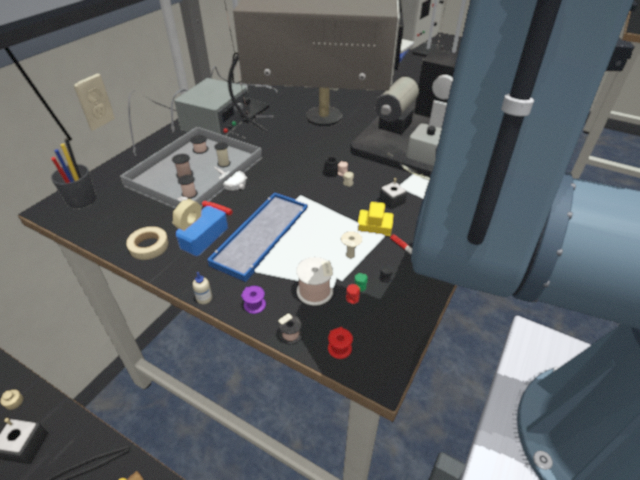

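Top view: tray at (298,175), glue (201,178), loupe (437,180), big spool (258,264), bare spool (318,271), block (373,273), jig (428,269). The small spool could be black (208,270), purple (218,223) or red (217,315). The description picks the black one. Next I'll measure and take a close crop.

```bash
cat > h.py <<'E'
from station import monitor, imaging
import cv2,numpy as np
from scipy.spatial.transform import Rotation as Ro
def cloud(n,p=None,d=None):
    if p is None: 
        o=monitor.get_obs(); p,d=imaging.read_camera(n)
    m=imaging.camera_model(n);K=m["mtx"]
    v,u=np.mgrid[:480,:640]
    C=np.stack([(u-K[0,2])/K[0,0]*d,(v-K[1,2])/K[1,1]*d,d],-1)
    if n=="wrist":
        T=m["tool_from_camera"];R=Ro.from_euler("xyz",o["eef_rot"]).as_matrix()
        W=(C@T[:3,:3].T+T[:3,3])@R.T+o["tcp_pos"]
    else:
        R=cv2.Rodrigues(m["rvec"])[0];W=(C-np.ravel(m["tvec"]))@R
    W[d<=0]=np.nan
    return p,W
def go(x,y,z,yaw):
    "shift (mm) and turn (deg) in tool axes from the measured pose"
    o=monitor.get_obs();R=Ro.from_euler("xyz",o["eef_rot"])
    t=R.inv().apply(np.array([x,y,z])-o["tcp_pos"])*1000
    r=(R.inv()*Ro.from_euler("xyz",[np.pi,0,yaw])).as_rotvec(degrees=True)
    print("go",t.round(1),r.round(1))
E
cat > m.py <<'E'
from h import *
P={"top":{},"scene":{}}
S={"big":(258,264),"bare":(318,271),"block":(373,273),"jig":(428,269),"small":(208,270),"glue":(201,178),"loupe":(437,180),"purple":(218,223),"red":(217,315)}
Z={n:np.load(n+"0.npz") for n in P}
W={n:cloud(n,Z[n]["p"],Z[n]["d"])[1] for n in P}
for k,(u,v) in S.items():
    c=np.nanmedian(W["top"][v-4:v+5,u-4:u+5].reshape(-1,3),0)
    for n in P:
        w=W[n]; near=(np.hypot(w[...,0]-c[0],w[...,1]-c[1])<.045)&(w[...,2]>.012)
        q=w[near]
        if len(q)<5: print(k,n,"none");continue
        z=q[:,2];top=np.percentile(z,97);f=q[z>top-.005]
        (cx,cy),(a,b),an=cv2.minAreaRect((f[:,:2]*1000).astype(np.float32))
        print(k,n,"ztop %.4f"%top,"rect",round(cx,1),round(cy,1),round(a,1),round(b,1),round(an,1),"mean",(f[:,:2].mean(0)*1000).round(1),len(f))
for n in P:
    p=Z[n]["p"].astype(int);w=W[n]
    hsv=cv2.cvtColor(Z[n]["p"],cv2.COLOR_RGB2HSV)
    c=W["top"][175,298]
    m=(hsv[...,0]>100)&(hsv[...,0]<125)&(hsv[...,1]>130)&(np.hypot(w[...,0]-c[0],w[...,1]-c[1])<.13)&(w[...,2]>.008)&(w[...,2]<.03)
    m=cv2.morphologyEx(m.astype(np.uint8),cv2.MORPH_CLOSE,np.ones((5,5)))
    nb,l,st,_=cv2.connectedComponentsWithStats(m);i=1+st[1:,4].argmax()
    q=w[(l==i)&(w[...,2]>.012)];r=cv2.minAreaRect((q[:,:2]*1000).astype(np.float32))
    print("tray",n,r,np.nanpercentile(q[:,2],[50,97]),"floor",np.nanmedian(w[...,2][np.hypot(w[...,0]-c[0],w[...,1]-c[1])<.03]))
E
python3 m.py; python3 - <<'E'
import cv2
a=cv2.imread("pics/top0.png")[140:335,185:460]
cv2.imwrite("pics/crop.png",cv2.resize(a,None,fx=2.9,fy=2.9,interpolation=2))
E
```

```text
big top ztop 0.0594 rect 465.3 -34.1 60.9 60.4 45.7 mean [465.5 -34.4] 901
big scene ztop 0.0579 rect 466.5 -34.0 60.3 62.9 28.9 mean [465.2 -32.2] 794
bare top ztop 0.0534 rect 449.9 -138.6 37.0 38.6 89.3 mean [ 450.1 -138.4] 350
bare scene ztop 0.0519 rect 451.1 -138.4 38.7 39.1 62.7 mean [ 450.4 -137. ] 257
block top ztop 0.0527 rect 445.5 -236.3 27.6 43.6 19.4 mean [ 445.4 -236.1] 378
block scene ztop 0.0517 rect 446.1 -235.8 28.0 46.0 19.8 mean [ 445.1 -233.5] 219
jig top ztop 0.0374 rect 449.6 -334.8 39.2 41.1 62.6 mean [ 450.2 -334.9] 380
jig scene ztop 0.0364 rect 449.8 -334.6 40.3 39.2 64.9 mean [ 450.3 -334.2] 203
small top ztop 0.0334 rect 452.8 63.5 35.1 34.2 89.6 mean [453.   63.3] 266
small scene ztop 0.0321 rect 453.1 64.2 34.9 34.7 68.2 mean [452.8  64.6] 329
glue top ztop 0.0580 rect 619.9 74.5 12.7 10.1 43.1 mean [621.1  74.4] 27
glue scene ztop 0.0584 rect 621.0 77.2 8.0 6.7 55.1 mean [620.6  76.7] 25
loupe top ztop 0.0378 rect 608.9 -358.2 25.4 39.2 67.1 mean [ 614.4 -360.9] 71
loupe scene ztop 0.0369 rect 615.5 -359.9 24.8 27.2 8.2 mean [ 615.4 -359.5] 55
purple top ztop 0.0339 rect 539.2 43.7 34.7 34.5 89.2 mean [538.5  43.4] 247
purple scene ztop 0.0323 rect 538.9 44.0 35.8 35.4 5.1 mean [538.2  44.7] 275
red top ztop 0.0331 rect 372.9 46.7 34.6 35.8 13.3 mean [373.   46.3] 276
red scene ztop 0.0321 rect 374.0 46.6 35.1 36.3 59.5 mean [373.3  47.6] 356
tray top ((627.9699096679688, -102.00877380371094), (83.72269439697266, 226.93695068359375), 1.7535815238952637) [0.01825785 0.02142862] floor 0.010153941070268221
tray scene ((627.61181640625, -88.02284240722656), (84.42858123779297, 200.83555603027344), 1.6358585357666016) [0.01525378 0.01936874] floor 0.008871460602921911
```

View pics/crop.png

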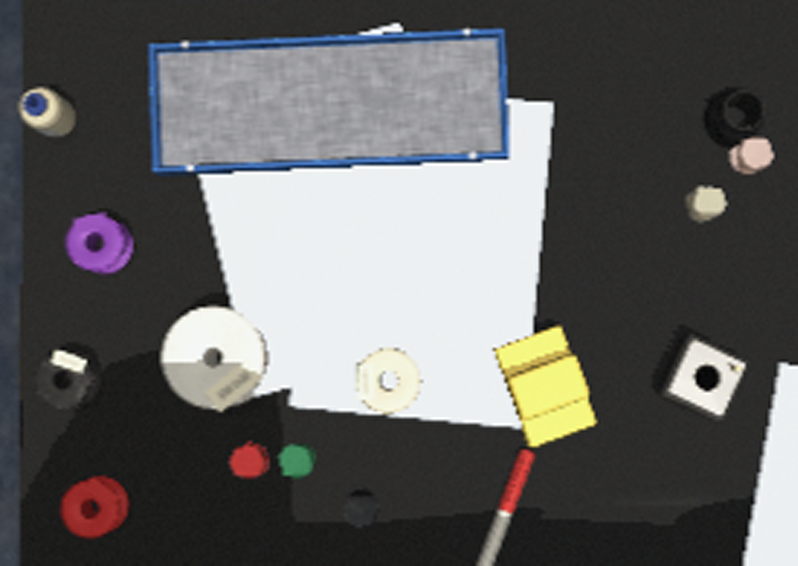

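The crop confirms the small spool with black flanges at crop (65,378), which is top (208,270). Purple and red are decoys. The tray yaw is about 0.03 rad and its centre is (628,-102) mm. I'll start with the big spool.

```bash
python3 -c "
from h import *
go(.4655,-.034,.13,1.6)"
```

```text
go [ 425.5 -382.9  108.6] [ -0.1  -0.1 -71.6]
```

The rows are not in the units I measure in: shifts go in shares of 1 m and turns go in shares of 120 degrees. I convert before sending: 425 mm / 1000 = 0.425, -383 mm / 1000 = -0.383, -71.6 degrees / 120 = -0.5967.

step_arm --commands '[{"translation": [0.425,-0.383,0.06],"dr": [-0.0008,-0.0008,-0.5967]},{"translation": [0.425,-0.383,0.06],"dr": [-0.0008,-0.0008,-0.5967]},{"translation": [0.425,-0.383,0.06],"dr": [-0.0008,-0.0008,-0.5967]},{"translation": [0.425,-0.383,0.06],"dr": [-0.0008,-0.0008,-0.5967]},{"translation": [0.425,-0.383,0.06],"dr": [-0.0008,-0.0008,-0.5967]},{"translation": [0.425,-0.383,0.06],"dr": [-0.0008,-0.0008,-0.5967]},{"translation": [0.425,-0.383,0.06],"dr": [-0.0008,-0.0008,-0.5967]},{"translation": [0.425,-0.383,0.06],"dr": [-0.0008,-0.0008,-0.5967]},{"translation": [0.425,-0.383,0.06],"dr": [-0.0008,-0.0008,-0.5967]},{"translation": [0.425,-0.383,0.06],"dr": [-0.0008,-0.0008,-0.5967]},{"translation": [0.425,-0.383,0.06],"dr": [-0.0008,-0.0008,-0.5967]},{"translation": [0.425,-0.383,0.06],"dr": [-0.0008,-0.0008,-0.5967]}]' --claw -1

```text
time_s: 1.1
tcp_pos: [0.4304, -0.0988, 0.1864]
eef_rot: [3.141, 0.002, 1.6]
contact_force: [1.0, -0.6, -0.6]
gripper_width: 0.999
grip_force: 0.0
```

```bash
python3 -c "
from h import *
go(.4655,-.034,.035,1.6)
p,W=cloud('wrist')
cv2.imwrite('pics/w1.png',p[:,:,::-1])
for k,c in dict(big=(.4655,-.034),bare=(.4502,-.138),small=(.453,.064)).items():
    q=W[np.hypot(W[...,0]-c[0],W[...,1]-c[1])<.045];q=q[q[:,2]>.012]
    if len(q)<9: continue
    t=np.percentile(q[:,2],97);f=q[q[:,2]>t-.005];print(k,t,cv2.minAreaRect((f[:,:2]*1000).astype(np.float32)),len(f))
"
```

```text
go [ 64.1  36.9 151.2] [ 0.   0.1 -0. ]
big 0.2751091923129266 ((468.74432373046875, -73.91853332519531), (41.71417999267578, 12.615042686462402), 19.663816452026367) 3432
bare 0.24033421494736865 ((483.25848388671875, -108.42777252197266), (0.9514369368553162, 3.548278570175171), 21.253511428833008) 103
```

In the tool's units: 151 mm / 1000 = 0.151, 145 mm / 1000 = 0.145.

step_arm --commands '[{"translation": [0.032,0.018,0.02]},{"translation": [0.064,0.037,0.05]},{"translation": [0.064,0.037,0.08]},{"translation": [0.064,0.037,0.11]},{"translation": [0.064,0.037,0.13]},{"translation": [0.064,0.037,0.145]},{"translation": [0.064,0.037,0.151]},{"translation": [0.064,0.037,0.151]}]'

```text
$.commands[0]: bad value
```

step_arm --commands '[{"translation": [0,0,0]},{"translation": [0,0,0]},{"translation": [0,0,0]},{"translation": [0,0,0]},{"translation": [0,0,0]},{"translation": [0,0,0]},{"translation": [0,0,0]},{"translation": [0,0,0]}]' --claw 1 --newtons 30

```text
$.commands[0]: bad value
```

Each row needs a "dr", so I'll resend with it.

In the tool's units: 151 mm / 1000 = 0.151, 145 mm / 1000 = 0.145.

step_arm --commands '[{"translation": [0.032,0.018,0.02],"dr": [0,0,0]},{"translation": [0.064,0.037,0.05],"dr": [0,0,0]},{"translation": [0.064,0.037,0.08],"dr": [0,0,0]},{"translation": [0.064,0.037,0.11],"dr": [0,0,0]},{"translation": [0.064,0.037,0.13],"dr": [0,0,0]},{"translation": [0.064,0.037,0.145],"dr": [0,0,0]},{"translation": [0.064,0.037,0.151],"dr": [0,0,0]},{"translation": [0.064,0.037,0.151],"dr": [0,0,0]}]'

```text
time_s: 1.82
tcp_pos: [0.4638, -0.0357, 0.0339]
eef_rot: [-3.139, 0.001, 1.599]
contact_force: [-0.3, 0.3, 0.2]
gripper_width: 0.999
grip_force: 0.0
```

step_arm --commands '[{"translation": [0,0,0],"dr": [0,0,0]},{"translation": [0,0,0],"dr": [0,0,0]},{"translation": [0,0,0],"dr": [0,0,0]},{"translation": [0,0,0],"dr": [0,0,0]},{"translation": [0,0,0],"dr": [0,0,0]},{"translation": [0,0,0],"dr": [0,0,0]},{"translation": [0,0,0],"dr": [0,0,0]},{"translation": [0,0,0],"dr": [0,0,0]}]' --claw 1 --newtons 30

```text
time_s: 2.48
tcp_pos: [0.4654, -0.0364, 0.0359]
eef_rot: [3.141, 0.003, 1.599]
contact_force: [-2.7, -1.7, 5.9]
gripper_width: 0.637
grip_force: 26.7
```

```bash
python3 -c "
from h import *
p,d=imaging.read_camera('wrist')
q,d=imaging.read_camera('scene')
a=np.hstack([p[::1,:,::-1][100:420,100:500],cv2.resize(q[:,:,::-1][200:360,220:420],None,fx=2,fy=2)])
cv2.imwrite('pics/g1.png',a)
"
```

```text
(no output)
```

View pics/g1.png

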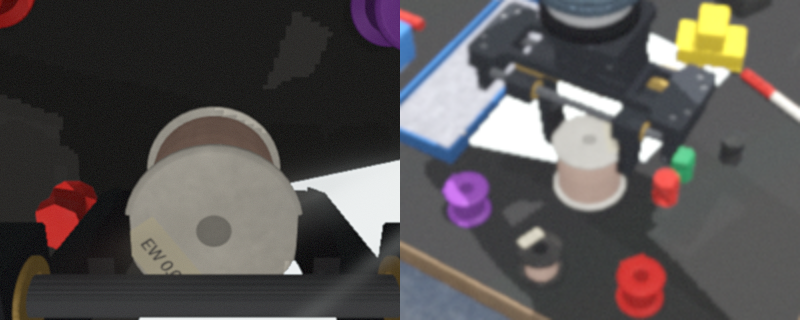

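In the tool's units: -60 mm / 1000 = -0.06, -45 mm / 1000 = -0.045.

step_arm --commands '[{"translation": [0,0,-0.005],"dr": [0,0,0]},{"translation": [0,0,-0.015],"dr": [0,0,0]},{"translation": [0,0,-0.03],"dr": [0,0,0]},{"translation": [0,0,-0.045],"dr": [0,0,0]},{"translation": [0,0,-0.06],"dr": [0,0,0]},{"translation": [0,0,-0.06],"dr": [0,0,0]},{"translation": [0,0,-0.06],"dr": [0,0,0]}]'

```text
time_s: 3.17
tcp_pos: [0.4658, -0.0361, 0.0962]
eef_rot: [3.139, 0.003, 1.6]
contact_force: [-0.2, -0.0, -4.1]
gripper_width: 0.648
grip_force: 28.5
```

```bash
python3 -c "
from h import *
p,d=imaging.read_camera('wrist')
q,d=imaging.read_camera('scene')
a=np.hstack([p[::1,:,::-1][100:420,100:500],cv2.resize(q[:,:,::-1][200:360,220:420],None,fx=2,fy=2)])
cv2.imwrite('pics/g2.png',a)
go(.6255,-.027,.11,1.6)
"
```

```text
go [  4.1 161.1 -15.4] [-0.   0.1 -0. ]
```

View pics/g2.png

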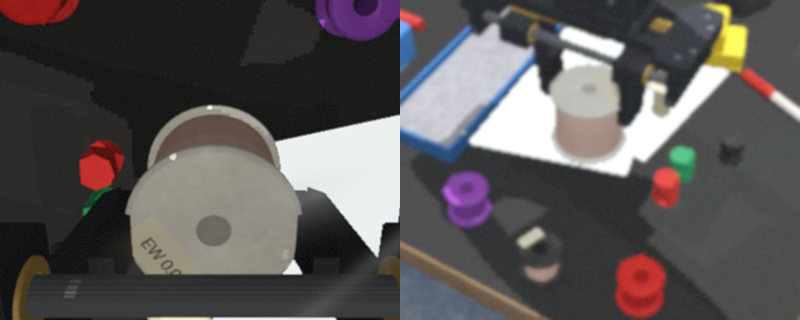

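The grip holds: the contact force of -4.1 N matches the spool's weight. Now I'll carry it to the tray.

In the tool's units: 161 mm / 1000 = 0.161, 150 mm / 1000 = 0.15.

step_arm --commands '[{"translation": [0.001,0.02,-0.01],"dr": [0,0,0]},{"translation": [0.002,0.045,-0.015],"dr": [0,0,0]},{"translation": [0.003,0.075,-0.015],"dr": [0,0,0]},{"translation": [0.004,0.105,-0.015],"dr": [0,0,0]},{"translation": [0.004,0.13,-0.015],"dr": [0,0,0]},{"translation": [0.004,0.15,-0.015],"dr": [0,0,0]},{"translation": [0.004,0.161,-0.005],"dr": [0,0,0]},{"translation": [0.004,0.161,0.02],"dr": [0,0,0]},{"translation": [0.004,0.161,0.035],"dr": [0,0,0]},{"translation": [0.004,0.161,0.045],"dr": [0,0,0]},{"translation": [0.004,0.161,0.045],"dr": [0,0,0]}]'

```text
time_s: 4.18
tcp_pos: [0.6238, -0.0267, 0.0469]
eef_rot: [-3.136, 0.0, 1.599]
contact_force: [-0.0, -0.1, -3.6]
gripper_width: 0.637
grip_force: 29.8
```

```bash
python3 -c "
from h import *
print(monitor.get_obs()['tcp_pos'],monitor.get_obs()['contact_force'])
go(.6255,-.027,.0455,1.6)
p,W=cloud('scene')
q=W[np.hypot(W[...,0]-.6255,W[...,1]+.027)<.025];q=q[(q[:,2]>.05)&(q[:,2]<.09)];print(np.percentile(q[:,2],[10,30,50,70,90]),len(q))
"
```

```text
[ 0.62380292 -0.0267277   0.04691443] [-0.02118669 -0.08143834 -3.6288656 ]
go [-0.3  1.7  1.4] [-0.3  0.  -0. ]
[0.06517994 0.06635132 0.06696577 0.0674435  0.0681852 ] 315
```

In the tool's units: 2 mm / 1000 = 0.002, 1.5 mm / 1000 = 0.0015.

step_arm --commands '[{"translation": [0,0.001,0.001],"dr": [0,0,0]},{"translation": [0,0.0015,0.002],"dr": [0,0,0]},{"translation": [0,0.0015,0.002],"dr": [0,0,0]},{"translation": [0,0.0015,0.002],"dr": [0,0,0]}]'

```text
time_s: 4.57
tcp_pos: [0.628, -0.0277, 0.0493]
eef_rot: [3.14, 0.003, 1.599]
contact_force: [0.1, 0.7, -3.5]
gripper_width: 0.644
grip_force: 29.9
```

In the tool's units: 4 mm / 1000 = 0.004, 3 mm / 1000 = 0.003.

step_arm --commands '[{"translation": [0,-0.001,0.002],"dr": [0,0,0]},{"translation": [0,-0.001,0.003],"dr": [0,0,0]},{"translation": [0,-0.001,0.004],"dr": [0,0,0]},{"translation": [0,-0.001,0.004],"dr": [0,0,0]},{"translation": [0,-0.001,0.004],"dr": [0,0,0]},{"translation": [0,-0.001,0.004],"dr": [0,0,0]},{"translation": [0,-0.001,0.004],"dr": [0,0,0]}]'

```text
time_s: 5.15
tcp_pos: [0.6267, -0.027, 0.0453]
eef_rot: [3.141, 0.002, 1.6]
contact_force: [-2.6, 5.3, 5.1]
gripper_width: 0.636
grip_force: 30.0
```

Contact with the floor. I'll open wide, wait, and go straight up.

step_arm --commands '[{"translation": [0,0,0],"dr": [0,0,0]},{"translation": [0,0,0],"dr": [0,0,0]},{"translation": [0,0,0],"dr": [0,0,0]},{"translation": [0,0,0],"dr": [0,0,0]},{"translation": [0,0,0],"dr": [0,0,0]},{"translation": [0,0,0],"dr": [0,0,0]}]' --claw -1

```text
time_s: 5.65
tcp_pos: [0.6266, -0.0277, 0.0444]
eef_rot: [3.141, 0.002, 1.599]
contact_force: [0.4, -0.3, -0.2]
gripper_width: 0.997
grip_force: 0.0
```

In the tool's units: -85 mm / 1000 = -0.085, -60 mm / 1000 = -0.06.

step_arm --commands '[{"translation": [0,0,-0.01],"dr": [0,0,0]},{"translation": [0,0,-0.03],"dr": [0,0,0]},{"translation": [0,0,-0.06],"dr": [0,0,0]},{"translation": [0,0,-0.085],"dr": [0,0,0]},{"translation": [0,0,-0.085],"dr": [0,0,0]},{"translation": [0,0,-0.085],"dr": [0,0,0]},{"translation": [0,0,-0.085],"dr": [0,0,0]}]'

```text
time_s: 6.23
tcp_pos: [0.6262, -0.0273, 0.1295]
eef_rot: [3.141, 0.002, 1.599]
contact_force: [-0.0, -0.1, 0.4]
gripper_width: 1.007
grip_force: 0.0
```

```bash
python3 -c "
from h import *
go(.4505,-.138,.029,1.6)
p,W=cloud('scene')
q=W[np.hypot(W[...,0]-.6255,W[...,1]+.027)<.05];q=q[(q[:,2]>.06)&(q[:,2]<.075)];print(np.percentile(q[:,2],[10,50,90]),len(q),cv2.minAreaRect((q[:,:2]*1000).astype(np.float32)))
"
```

```text
go [-105.4 -178.9  100.7] [ 0.   0.1 -0. ]
[0.06382168 0.0652627  0.06650125] 673 ((627.6455078125, -23.91942596435547), (61.22759246826172, 61.82215881347656), 52.09614562988281)
```

The big spool is seated at tray y of about 77. Next is the bare spool.

step_arm --commands '[{"translation": [-0.02,-0.035,0],"dr": [0,0,0]},{"translation": [-0.04,-0.07,0],"dr": [0,0,0]},{"translation": [-0.06,-0.105,0],"dr": [0,0,0]},{"translation": [-0.08,-0.14,0],"dr": [0,0,0]},{"translation": [-0.105,-0.179,0.01],"dr": [0,0,0]},{"translation": [-0.105,-0.179,0.04],"dr": [0,0,0]},{"translation": [-0.105,-0.179,0.07],"dr": [0,0,0]},{"translation": [-0.105,-0.179,0.09],"dr": [0,0,0]},{"translation": [-0.105,-0.179,0.1],"dr": [0,0,0]},{"translation": [-0.105,-0.179,0.101],"dr": [0,0,0]},{"translation": [-0.105,-0.179,0.101],"dr": [0,0,0]},{"translation": [-0.105,-0.179,0.101],"dr": [0,0,0]}]'

```text
time_s: 7.28
tcp_pos: [0.4514, -0.1378, 0.0293]
eef_rot: [3.14, 0.003, 1.6]
contact_force: [0.5, -0.1, 0.7]
gripper_width: 1.0
grip_force: 0.0
```

step_arm --commands '[{"translation": [0,0,0],"dr": [0,0,0]},{"translation": [0,0,0],"dr": [0,0,0]},{"translation": [0,0,0],"dr": [0,0,0]},{"translation": [0,0,0],"dr": [0,0,0]},{"translation": [0,0,0],"dr": [0,0,0]},{"translation": [0,0,0],"dr": [0,0,0]},{"translation": [0,0,0],"dr": [0,0,0]},{"translation": [0,0,0],"dr": [0,0,0]},{"translation": [0,0,0],"dr": [0,0,0]},{"translation": [0,0,0],"dr": [0,0,0]},{"translation": [0,0,0],"dr": [0,0,0]}]' --claw 1 --newtons 20

```text
time_s: 8.2
tcp_pos: [0.4506, -0.1377, 0.0288]
eef_rot: [3.141, 0.002, 1.599]
contact_force: [-2.5, -0.0, 3.7]
gripper_width: 0.394
grip_force: 19.4
```

In the tool's units: 178 mm / 1000 = 0.178, 170 mm / 1000 = 0.17.

step_arm --commands '[{"translation": [0,0,-0.015],"dr": [0,0,0]},{"translation": [0,0,-0.04],"dr": [0,0,0]},{"translation": [0.005,0.02,-0.06],"dr": [0,0,0]},{"translation": [0.015,0.05,-0.06],"dr": [0,0,0]},{"translation": [0.025,0.085,-0.06],"dr": [0,0,0]},{"translation": [0.037,0.12,-0.06],"dr": [0,0,0]},{"translation": [0.045,0.15,-0.06],"dr": [0,0,0]},{"translation": [0.051,0.17,-0.06],"dr": [0,0,0]},{"translation": [0.051,0.178,-0.055],"dr": [0,0,0]},{"translation": [0.051,0.178,-0.04],"dr": [0,0,0]},{"translation": [0.051,0.178,-0.025],"dr": [0,0,0]},{"translation": [0.051,0.178,-0.017],"dr": [0,0,0]}]'

```text
time_s: 9.2
tcp_pos: [0.6251, -0.0814, 0.0429]
eef_rot: [-3.138, 0.001, 1.599]
contact_force: [-0.4, -0.3, -0.4]
gripper_width: 0.394
grip_force: 19.8
```

In the tool's units: 8 mm / 1000 = 0.008, 6 mm / 1000 = 0.006.

step_arm --commands '[{"translation": [0,0,0.003],"dr": [0,0,0]},{"translation": [0,0,0.006],"dr": [0,0,0]},{"translation": [0,0,0.008],"dr": [0,0,0]},{"translation": [0,0,0.008],"dr": [0,0,0]},{"translation": [0,0,0.008],"dr": [0,0,0]},{"translation": [0,0,0.008],"dr": [0,0,0]}]'

```text
time_s: 9.7
tcp_pos: [0.6276, -0.0817, 0.0383]
eef_rot: [3.14, 0.003, 1.599]
contact_force: [-0.5, -0.1, -0.6]
gripper_width: 0.397
grip_force: 19.8
```

In the tool's units: 1 mm / 1000 = 0.001.

step_arm --commands '[{"translation": [0,0,0.001],"dr": [0,0,0]},{"translation": [0,0,0.001],"dr": [0,0,0]},{"translation": [0,0,0.001],"dr": [0,0,0]}]'

```text
time_s: 9.95
tcp_pos: [0.6277, -0.0817, 0.0378]
eef_rot: [3.14, 0.003, 1.6]
contact_force: [-2.0, -0.4, 4.5]
gripper_width: 0.393
grip_force: 19.3
```

In the tool's units: -80 mm / 1000 = -0.08, -45 mm / 1000 = -0.045.

step_arm --commands '[{"translation": [0,0,0],"dr": [0,0,0]},{"translation": [0,0,0],"dr": [0,0,0]},{"translation": [0,0,0],"dr": [0,0,0]},{"translation": [0,0,0],"dr": [0,0,0]},{"translation": [0,0,0],"dr": [0,0,0]},{"translation": [0,0,0],"dr": [0,0,0]},{"translation": [0,0,0],"dr": [0,0,0]},{"translation": [0,0,0],"dr": [0,0,0]},{"translation": [0,0,-0.015],"dr": [0,0,0]},{"translation": [0,0,-0.045],"dr": [0,0,0]},{"translation": [0,0,-0.08],"dr": [0,0,0]},{"translation": [0,0,-0.08],"dr": [0,0,0]}]' --claw -1

```text
time_s: 10.95
tcp_pos: [0.6313, -0.0825, 0.124]
eef_rot: [3.131, 0.006, 1.6]
contact_force: [1.7, -0.8, 1.7]
gripper_width: 1.002
grip_force: 0.0
```

```bash
python3 -c "
from h import *
p,W=cloud('scene')
q=W[np.hypot(W[...,0]-.6272,W[...,1]+.081)<.035];q=q[(q[:,2]>.054)&(q[:,2]<.064)&(q[:,1]<-.057)];print(np.percentile(q[:,2],[10,50,90]),len(q),cv2.minAreaRect((q[:,:2]*1000).astype(np.float32)))
go(.4498,-.3347,.12,np.radians(63))
W=cloud('top',*[np.load('top0.npz')[k] for k in 'pd'])[1]
z=W[...,2]
for lo,hi in ((.032,.042),(.018,.042)):
  f=W[(np.hypot(W[...,0]-.45,W[...,1]+.335)<.045)&(z>lo)&(z<hi)];print(cv2.minAreaRect((f[:,:2]*1000).astype(np.float32)))
"
```

```text
[0.05758789 0.05908275 0.06056429] 240 ((627.78369140625, -82.08920288085938), (38.89588928222656, 39.48662567138672), 35.49872970581055)
go [-247.1 -187.6    1. ] [ 0.6  0.2 28.6]
((449.7066345214844, -334.5391845703125), (39.7968864440918, 41.059776306152344), 62.605560302734375)
((449.98687744140625, -335.1898498535156), (42.43766784667969, 42.27419662475586), 64.30977630615234)
```

In the tool's units: -247 mm / 1000 = -0.247, -188 mm / 1000 = -0.188, 28.2 degrees / 120 = 0.235.

step_arm --commands '[{"translation": [-0.025,-0.019,0],"dr": [0,0,0.0333]},{"translation": [-0.055,-0.042,0],"dr": [0,0,0.0667]},{"translation": [-0.085,-0.065,0],"dr": [0,0,0.1]},{"translation": [-0.115,-0.088,0],"dr": [0,0,0.1333]},{"translation": [-0.145,-0.11,0],"dr": [0,0,0.1667]},{"translation": [-0.175,-0.133,0],"dr": [0,0,0.2]},{"translation": [-0.205,-0.156,0],"dr": [0,0,0.2333]},{"translation": [-0.23,-0.175,0],"dr": [0,0,0.235]},{"translation": [-0.247,-0.188,0],"dr": [0,0,0.235]},{"translation": [-0.247,-0.188,0],"dr": [0,0,0.235]},{"translation": [-0.247,-0.188,0],"dr": [0,0,0.235]},{"translation": [-0.247,-0.188,0],"dr": [0,0,0.235]}]'

```text
time_s: 12.0
tcp_pos: [0.4462, -0.3328, 0.1164]
eef_rot: [3.141, 0.001, 1.107]
contact_force: [-0.5, 0.2, -0.7]
gripper_width: 0.997
grip_force: 0.0
```

```bash
python3 -c "
from h import *
go(.4498,-.3348,.014,np.radians(63.5))
p,d=imaging.read_camera('wrist');cv2.imwrite('pics/w3.png',p[:,:,::-1])
"
```

```text
go [-1.000e-01  4.100e+00  1.024e+02] [ 0.   0.1 -0.1]
```

View pics/w3.png

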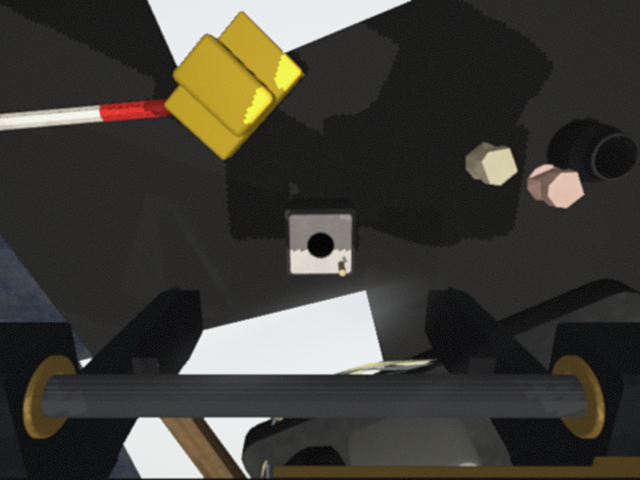

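The wrist view shows the jig at (320,243), square with the fingers and centred. I'll descend and grip.

In the tool's units: 102 mm / 1000 = 0.102, 95 mm / 1000 = 0.095.

step_arm --commands '[{"translation": [0,0.004,0.025],"dr": [0,0,0]},{"translation": [0,0.004,0.055],"dr": [0,0,0]},{"translation": [0,0.004,0.08],"dr": [0,0,0]},{"translation": [0,0.004,0.095],"dr": [0,0,0]},{"translation": [0,0.004,0.102],"dr": [0,0,0]},{"translation": [0,0.004,0.102],"dr": [0,0,0]},{"translation": [0,0.004,0.102],"dr": [0,0,0]}]'

```text
time_s: 12.63
tcp_pos: [0.4505, -0.3351, 0.0154]
eef_rot: [3.14, 0.002, 1.109]
contact_force: [-0.9, -0.0, -0.2]
gripper_width: 1.003
grip_force: 0.0
```

step_arm --commands '[{"translation": [0,0,0],"dr": [0,0,0]},{"translation": [0,0,0],"dr": [0,0,0]},{"translation": [0,0,0],"dr": [0,0,0]},{"translation": [0,0,0],"dr": [0,0,0]},{"translation": [0,0,0],"dr": [0,0,0]},{"translation": [0,0,0],"dr": [0,0,0]},{"translation": [0,0,0],"dr": [0,0,0]},{"translation": [0,0,0],"dr": [0,0,0]},{"translation": [0,0,0],"dr": [0,0,0]},{"translation": [0,0,0],"dr": [0,0,0]}]' --claw 1 --newtons 30

```text
time_s: 13.47
tcp_pos: [0.4498, -0.3357, 0.0152]
eef_rot: [3.14, 0.002, 1.107]
contact_force: [-1.6, 0.4, 1.7]
gripper_width: 0.476
grip_force: 30.0
```

In the tool's units: -60 mm / 1000 = -0.06, -40 mm / 1000 = -0.04.

step_arm --commands '[{"translation": [0,0,-0.015],"dr": [0,0,0]},{"translation": [0,0,-0.04],"dr": [0,0,0]},{"translation": [0,0,-0.06],"dr": [0,0,0]},{"translation": [0,0,-0.06],"dr": [0,0,0]},{"translation": [0,0,-0.06],"dr": [0,0,0]},{"translation": [0,0,-0.06],"dr": [0,0,0]}]'

```text
time_s: 13.97
tcp_pos: [0.4492, -0.3348, 0.0738]
eef_rot: [-3.141, 0.001, 1.107]
contact_force: [-0.3, -1.0, -1.9]
gripper_width: 0.471
grip_force: 30.0
```

```bash
python3 -c "
from h import *
go(.6287,-.1325,.060,1.6)
"
```

```text
go [261.3  70.1  13.5] [ -0.    0.1 -28.2]
```

The opening suggests the pads hold the jig's steel plate, and it lifted. I'll carry it.

In the tool's units: 261 mm / 1000 = 0.261, 258 mm / 1000 = 0.258, -28.2 degrees / 120 = -0.235.

step_arm --commands '[{"translation": [0.02,0.006,-0.005],"dr": [0,0,-0.0167]},{"translation": [0.045,0.012,-0.005],"dr": [0,0,-0.0417]},{"translation": [0.075,0.02,-0.005],"dr": [0,0,-0.0667]},{"translation": [0.105,0.028,-0.005],"dr": [0,0,-0.0917]},{"translation": [0.135,0.036,-0.005],"dr": [0,0,-0.1167]},{"translation": [0.165,0.044,-0.005],"dr": [0,0,-0.1417]},{"translation": [0.195,0.052,-0.005],"dr": [0,0,-0.1667]},{"translation": [0.225,0.06,-0.005],"dr": [0,0,-0.1917]},{"translation": [0.245,0.066,0],"dr": [0,0,-0.2167]},{"translation": [0.258,0.07,0.005],"dr": [0,0,-0.235]},{"translation": [0.261,0.07,0.01],"dr": [0,0,-0.235]},{"translation": [0.261,0.07,0.013],"dr": [0,0,-0.235]}]'

```text
time_s: 14.97
tcp_pos: [0.6279, -0.1325, 0.0592]
eef_rot: [-3.139, 0.001, 1.6]
contact_force: [-0.6, 0.1, -2.5]
gripper_width: 0.474
grip_force: 30.0
```

step_arm --commands '[{"translation": [0,0,0],"dr": [0,0,0]},{"translation": [0,0,0],"dr": [0,0,0]},{"translation": [0,0,0],"dr": [0,0,0]}]'

```text
time_s: 15.22
tcp_pos: [0.6285, -0.1346, 0.0617]
eef_rot: [3.142, 0.002, 1.597]
contact_force: [0.0, -0.4, -1.5]
gripper_width: 0.478
grip_force: 30.0
```

```bash
python3 -c "
from h import *
go(.6287,-.1325,.0242,1.6)
p,W=cloud('scene');z=W[...,2]
for lo,hi in ((.03,.064),):
  f=W[(abs(W[...,0]-.6287)<.035)&(abs(W[...,1]+.132)<.03)&(z>lo)&(z<hi)];print(np.percentile(f[:,2],range(10,100,10)).round(4))
cv2.imwrite('pics/s4.png',cv2.resize(p[150:300,190:390,::-1],None,fx=3,fy=3))
"
```

```text
go [ 2.2  0.2 37.5] [ 0.   0.1 -0.2]
[0.0499 0.0513 0.0532 0.0548 0.0564 0.0578 0.059  0.0612 0.0624]
```

View pics/s4.png

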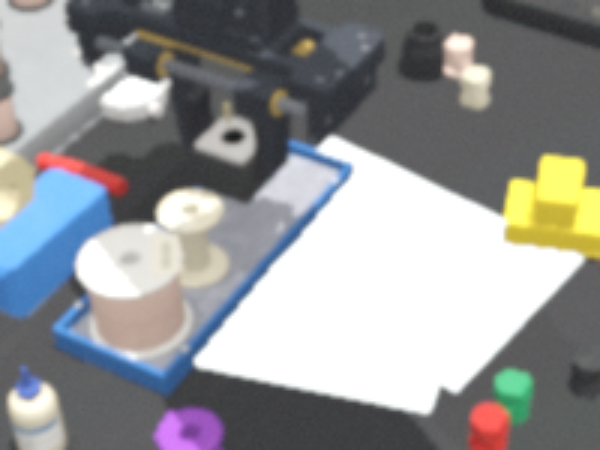

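Scene view: the jig is level between the fingers, at about (230,140), over its slot. The big spool (130,270) and bare spool (190,215) stand upright. I'll lower it.

step_arm --commands '[{"translation": [0.001,0,0.01],"dr": [0,0,0]},{"translation": [0.001,0,0.02],"dr": [0,0,0]},{"translation": [0.001,0,0.028],"dr": [0,0,0]},{"translation": [0.001,0,0.033],"dr": [0,0,0]},{"translation": [0.001,0,0.036],"dr": [0,0,0]},{"translation": [0.001,0,0.037],"dr": [0,0,0]},{"translation": [0.001,0,0.037],"dr": [0,0,0]},{"translation": [0.001,0,0.037],"dr": [0,0,0]}]'

```text
time_s: 15.93
tcp_pos: [0.6293, -0.1325, 0.0246]
eef_rot: [3.141, 0.002, 1.6]
contact_force: [0.8, 0.8, -2.1]
gripper_width: 0.472
grip_force: 30.0
```

In the tool's units: 1.5 mm / 1000 = 0.0015, 1 mm / 1000 = 0.001.

step_arm --commands '[{"translation": [0,0,0.001],"dr": [0,0,0]},{"translation": [0,0,0.0015],"dr": [0,0,0]},{"translation": [0,0,0.0015],"dr": [0,0,0]},{"translation": [0,0,0.0015],"dr": [0,0,0]}]'

```text
time_s: 16.27
tcp_pos: [0.6295, -0.1326, 0.0242]
eef_rot: [3.14, 0.003, 1.6]
contact_force: [-2.5, 0.8, 5.5]
gripper_width: 0.475
grip_force: 30.0
```

In the tool's units: -100 mm / 1000 = -0.1, -80 mm / 1000 = -0.08.

step_arm --commands '[{"translation": [0,0,0],"dr": [0,0,0]},{"translation": [0,0,0],"dr": [0,0,0]},{"translation": [0,0,0],"dr": [0,0,0]},{"translation": [0,0,0],"dr": [0,0,0]},{"translation": [0,0,0],"dr": [0,0,0]},{"translation": [0,0,0],"dr": [0,0,0]},{"translation": [0,0,0],"dr": [0,0,0]},{"translation": [0,0,-0.015],"dr": [0,0,0]},{"translation": [0,0,-0.045],"dr": [0,0,0]},{"translation": [0,0,-0.08],"dr": [0,0,0]},{"translation": [0,0,-0.1],"dr": [0,0,0]},{"translation": [0,0,-0.1],"dr": [0,0,0]}]' --claw -1

```text
time_s: 17.27
tcp_pos: [0.6328, -0.1336, 0.1307]
eef_rot: [3.131, 0.007, 1.6]
contact_force: [1.1, -0.4, 0.8]
gripper_width: 1.0
grip_force: 0.0
```

```bash
python3 -c "
from h import *
p,W=cloud('scene');z=W[...,2]
f=W[(abs(W[...,0]-.6287)<.035)&(abs(W[...,1]+.132)<.03)&(z>.037)&(z<.046)];print(np.percentile(f[:,2],[10,50,90]),cv2.minAreaRect((f[:,:2]*1000).astype(np.float32)))
go(.4455,-.236,.12,np.radians(109.5))
"
```

```text
[0.03881631 0.04236668 0.04439773] ((628.7346801757812, -132.175048828125), (40.510047912597656, 42.674957275390625), 3.1277647018432617)
go [ -97.5 -188.8    7. ] [  0.4   0.4 -17.9]
```

In the tool's units: -186 mm / 1000 = -0.186, -175 mm / 1000 = -0.175, -17.9 degrees / 120 = -0.1492.

step_arm --commands '[{"translation": [-0.012,-0.024,0],"dr": [0,0,-0.025]},{"translation": [-0.028,-0.055,0],"dr": [0,0,-0.05]},{"translation": [-0.045,-0.086,0],"dr": [0,0,-0.075]},{"translation": [-0.062,-0.118,0],"dr": [0,0,-0.1]},{"translation": [-0.078,-0.15,0],"dr": [0,0,-0.125]},{"translation": [-0.09,-0.175,0],"dr": [0,0,-0.1492]},{"translation": [-0.098,-0.186,0],"dr": [0,0,-0.1492]},{"translation": [-0.098,-0.186,0.02],"dr": [0,0,-0.1492]},{"translation": [-0.098,-0.186,0.03],"dr": [0,0,-0.1492]},{"translation": [-0.098,-0.186,0.03],"dr": [0,0,-0.1492]},{"translation": [-0.098,-0.186,0.03],"dr": [0,0,-0.1492]},{"translation": [-0.098,-0.186,0.03],"dr": [0,0,-0.1492]}]'

```text
time_s: 18.32
tcp_pos: [0.4463, -0.2352, 0.0933]
eef_rot: [-3.141, 0.002, 1.913]
contact_force: [-0.0, -0.5, 0.9]
gripper_width: 1.0
grip_force: 0.0
```

```bash
python3 -c "
from h import *
go(.4457,-.236,.0285,np.radians(109.5))
p,d=imaging.read_camera('wrist');cv2.imwrite('pics/w5.png',p[:,:,::-1])
"
```

```text
go [-0.5 -0.7 64.8] [-0.   0.1  0.1]
```

View pics/w5.png

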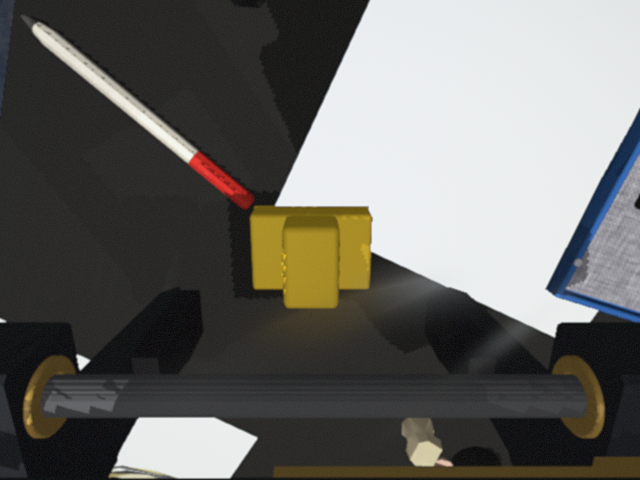

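The wrist view shows the block at (311,250), aligned with the closing direction and centred. I'll descend and grip the tab.

In the tool's units: 64 mm / 1000 = 0.064, 62 mm / 1000 = 0.062.

step_arm --commands '[{"translation": [0,-0.001,0.02],"dr": [0,0,0]},{"translation": [0,-0.001,0.04],"dr": [0,0,0]},{"translation": [0,-0.001,0.055],"dr": [0,0,0]},{"translation": [0,-0.001,0.062],"dr": [0,0,0]},{"translation": [0,-0.001,0.064],"dr": [0,0,0]},{"translation": [0,-0.001,0.064],"dr": [0,0,0]},{"translation": [0,-0.001,0.064],"dr": [0,0,0]}]'

```text
time_s: 18.95
tcp_pos: [0.4458, -0.2365, 0.0303]
eef_rot: [3.141, 0.004, 1.912]
contact_force: [0.2, -0.4, 0.4]
gripper_width: 1.002
grip_force: 0.0
```

step_arm --commands '[{"translation": [0,0,0],"dr": [0,0,0]},{"translation": [0,0,0],"dr": [0,0,0]},{"translation": [0,0,0],"dr": [0,0,0]},{"translation": [0,0,0],"dr": [0,0,0]},{"translation": [0,0,0],"dr": [0,0,0]},{"translation": [0,0,0],"dr": [0,0,0]},{"translation": [0,0,0],"dr": [0,0,0]},{"translation": [0,0,0],"dr": [0,0,0]},{"translation": [0,0,0],"dr": [0,0,0]},{"translation": [0,0,0],"dr": [0,0,0]},{"translation": [0,0,0],"dr": [0,0,0]},{"translation": [0,0,0],"dr": [0,0,0]}]' --claw 1 --newtons 25

```text
time_s: 19.95
tcp_pos: [0.445, -0.2361, 0.0293]
eef_rot: [-3.141, 0.002, 1.912]
contact_force: [-0.3, -0.4, -0.1]
gripper_width: 0.316
grip_force: 25.0
```

In the tool's units: -60 mm / 1000 = -0.06, -40 mm / 1000 = -0.04.

step_arm --commands '[{"translation": [0,0,-0.015],"dr": [0,0,0]},{"translation": [0,0,-0.04],"dr": [0,0,0]},{"translation": [0,0,-0.06],"dr": [0,0,0]},{"translation": [0,0,-0.06],"dr": [0,0,0]},{"translation": [0,0,-0.06],"dr": [0,0,0]},{"translation": [0,0,-0.06],"dr": [0,0,0]}]'

```text
time_s: 20.45
tcp_pos: [0.4446, -0.2356, 0.0886]
eef_rot: [-3.141, 0.001, 1.912]
contact_force: [-1.5, 1.2, -1.2]
gripper_width: 0.315
grip_force: 25.0
```

```bash
python3 -c "
from h import *
go(.6302,-.184,.080,1.6)
"
```

```text
go [-13.5 192.2   8.5] [-0.   0.1 17.9]
```

In the tool's units: 192 mm / 1000 = 0.192, -13.5 mm / 1000 = -0.0135, 17.9 degrees / 120 = 0.1492.

step_arm --commands '[{"translation": [-0.001,0.02,0],"dr": [0,0,0.0167]},{"translation": [-0.003,0.045,0],"dr": [0,0,0.0333]},{"translation": [-0.005,0.072,0],"dr": [0,0,0.0583]},{"translation": [-0.007,0.1,0],"dr": [0,0,0.0833]},{"translation": [-0.009,0.13,0],"dr": [0,0,0.1083]},{"translation": [-0.011,0.155,0],"dr": [0,0,0.1333]},{"translation": [-0.013,0.178,0],"dr": [0,0,0.1492]},{"translation": [-0.0135,0.19,0],"dr": [0,0,0.1492]},{"translation": [-0.0135,0.192,0.015],"dr": [0,0,0.1492]},{"translation": [-0.0135,0.192,0.025],"dr": [0,0,0.1492]},{"translation": [-0.0135,0.192,0.025],"dr": [0,0,0.1492]},{"translation": [-0.0135,0.192,0.025],"dr": [0,0,0.1492]}]'

```text
time_s: 21.45
tcp_pos: [0.6279, -0.184, 0.0615]
eef_rot: [-3.137, -0.0, 1.599]
contact_force: [-0.8, -0.0, -0.3]
gripper_width: 0.316
grip_force: 25.0
```

```bash
python3 -c "
from h import *
go(.6302,-.184,.0385,1.6)
p,W=cloud('top')
hsv=cv2.cvtColor(p,cv2.COLOR_RGB2HSV)
m=(abs(hsv[...,0].astype(int)-28)<7)&(hsv[...,1]>100)&(np.hypot(W[...,0]-.63,W[...,1]+.184)<.06)
f=W[m];print(len(f),f.min(0),f.max(0),cv2.minAreaRect((f[:,:2]*1000).astype(np.float32)))
cv2.imwrite('pics/t6.png',cv2.resize(np.vstack([p[130:230,220:420,::-1]]),None,fx=3.5,fy=3.5))
"
```

```text
go [-0.   2.4 22.9] [-0.3 -0.  -0.1]
42 [ 0.57536152 -0.19973873  0.03479663] [ 0.59597009 -0.16947946  0.17286883] ((585.7116088867188, -184.6119842529297), (19.977455139160156, 30.703598022460938), 1.3595364093780518)
```

View pics/t6.png

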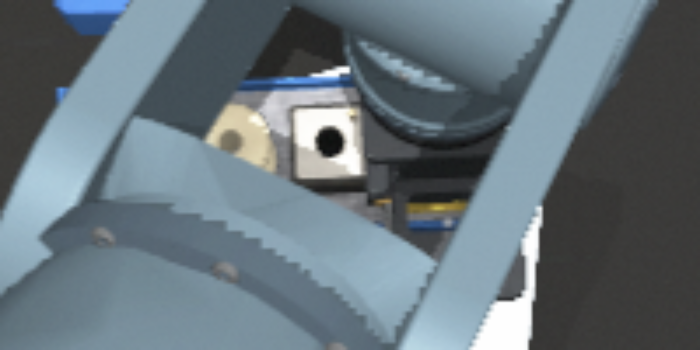

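In the tool's units: 23 mm / 1000 = 0.023, 22 mm / 1000 = 0.022.

step_arm --commands '[{"translation": [-0.001,0.001,0.006],"dr": [0,0,0]},{"translation": [-0.001,0.001,0.011],"dr": [0,0,0]},{"translation": [-0.001,0.001,0.015],"dr": [0,0,0]},{"translation": [-0.001,0.001,0.019],"dr": [0,0,0]},{"translation": [-0.001,0.001,0.021],"dr": [0,0,0]},{"translation": [-0.001,0.001,0.022],"dr": [0,0,0]},{"translation": [-0.001,0.001,0.023],"dr": [0,0,0]},{"translation": [-0.001,0.001,0.023],"dr": [0,0,0]},{"translation": [-0.001,0.001,0.023],"dr": [0,0,0]}]'

```text
time_s: 22.25
tcp_pos: [0.6317, -0.1855, 0.0415]
eef_rot: [3.141, 0.002, 1.6]
contact_force: [0.4, 0.4, -0.4]
gripper_width: 0.317
grip_force: 25.0
```

In the tool's units: 4 mm / 1000 = 0.004, 3 mm / 1000 = 0.003.

step_arm --commands '[{"translation": [0,-0.002,0.001],"dr": [0,0,0]},{"translation": [0,-0.002,0.002],"dr": [0,0,0]},{"translation": [0,-0.002,0.003],"dr": [0,0,0]},{"translation": [0,-0.002,0.004],"dr": [0,0,0]},{"translation": [0,-0.002,0.004],"dr": [0,0,0]},{"translation": [0,-0.002,0.004],"dr": [0,0,0]}]'

```text
time_s: 22.75
tcp_pos: [0.6295, -0.1856, 0.0383]
eef_rot: [3.142, 0.002, 1.6]
contact_force: [-4.5, 2.0, 5.9]
gripper_width: 0.314
grip_force: 25.0
```

The block touches the floor. I'll release, rise and move towards the small spool.

step_arm --commands '[{"translation": [0,0,0],"dr": [0,0,0]},{"translation": [0,0,0],"dr": [0,0,0]},{"translation": [0,0,0],"dr": [0,0,0]},{"translation": [0,0,0],"dr": [0,0,0]},{"translation": [0,0,0],"dr": [0,0,0]},{"translation": [0,0,0],"dr": [0,0,0]},{"translation": [0,0,0],"dr": [0,0,0]},{"translation": [0,0,-0.015],"dr": [0,0,0]},{"translation": [0,0,-0.045],"dr": [0,0,0]},{"translation": [0,0,-0.08],"dr": [0,0,0]},{"translation": [0,0,-0.08],"dr": [0,0,0]},{"translation": [0,0,-0.08],"dr": [0,0,0]}]' --claw -1

```text
time_s: 23.75
tcp_pos: [0.6317, -0.1864, 0.1217]
eef_rot: [3.135, 0.006, 1.6]
contact_force: [-0.1, 0.1, -0.2]
gripper_width: 1.001
grip_force: 0.0
```

```bash
python3 -c "
from h import *
go(.453,.064,.118,1.6)
"
```

```text
go [ 255.5 -171.4    1.2] [ 0.4  0.3 -0. ]
```

In the tool's units: 255 mm / 1000 = 0.255, -171 mm / 1000 = -0.171.

step_arm --commands '[{"translation": [0.02,-0.014,0],"dr": [0,0,0]},{"translation": [0.048,-0.032,0],"dr": [0,0,0]},{"translation": [0.078,-0.052,0],"dr": [0,0,0]},{"translation": [0.108,-0.072,0],"dr": [0,0,0]},{"translation": [0.138,-0.092,0],"dr": [0,0,0]},{"translation": [0.168,-0.112,0],"dr": [0,0,0]},{"translation": [0.198,-0.132,0],"dr": [0,0,0]},{"translation": [0.228,-0.152,0],"dr": [0,0,0]},{"translation": [0.247,-0.165,0],"dr": [0,0,0]},{"translation": [0.255,-0.171,0],"dr": [0,0,0]},{"translation": [0.255,-0.171,0],"dr": [0,0,0]},{"translation": [0.255,-0.171,0],"dr": [0,0,0]}]'

```text
time_s: 24.75
tcp_pos: [0.4517, 0.0643, 0.1168]
eef_rot: [3.141, 0.003, 1.6]
contact_force: [0.7, -0.7, 0.9]
gripper_width: 1.001
grip_force: 0.0
```

```bash
python3 -c "
from h import *
go(.453,.064,.0095,1.6)
p,W=cloud('top')
cv2.imwrite('pics/t7.png',cv2.resize(p[120:300,185:400,::-1],None,fx=3,fy=3))
z=W[...,2]
for k,c,h,r in (('big',(.6255,-.025),.065,.04),('bare',(.6277,-.082),.059,.027),('jig',(.6287,-.132),.042,.034),('tab',(.63,-.185),.059,.03)):
  f=W[(np.hypot(W[...,0]-c[0],W[...,1]-c[1])<r)&(abs(z-h-.002)<.006)]
  if len(f)>9: print(k,np.median(f[:,2]).round(4),cv2.minAreaRect((f[:,:2]*1000).astype(np.float32)))
"
```

```text
go [ -0.    1.1 107.3] [0.1 0.2 0. ]
big 0.0661 ((626.830078125, -24.388011932373047), (60.90268325805664, 60.52199935913086), 44.627445220947266)
bare 0.0598 ((626.7525024414062, -83.38716125488281), (38.840877532958984, 37.80772018432617), 87.4632797241211)
jig 0.0428 ((630.0185546875, -138.00576782226562), (42.22687911987305, 52.12641143798828), 1.4660168886184692)
tab 0.0597 ((629.4120483398438, -186.28921508789062), (43.95428466796875, 27.27451515197754), 89.71501159667969)
```

View pics/t7.png

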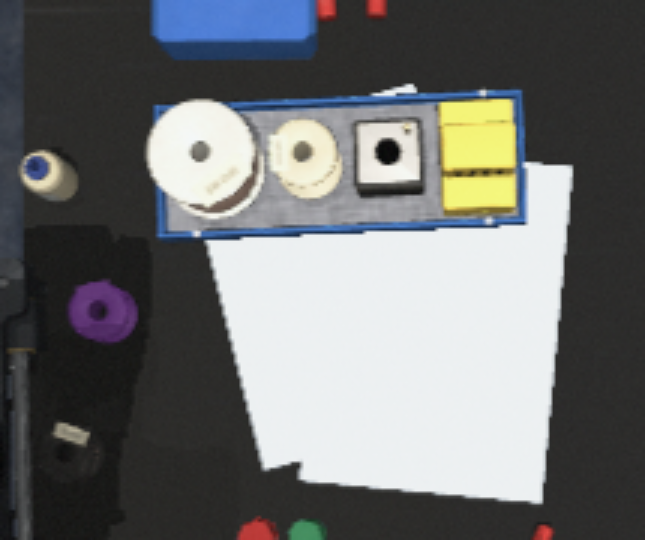

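Top view: the row of four sits correctly, with the big spool (200,150), bare spool (302,155), jig (387,152) and block (478,158). The black small spool is untouched at (72,452). The red decoy stands close to it, so I'll descend with a partial opening.

In the tool's units: 107 mm / 1000 = 0.107, 104 mm / 1000 = 0.104.

step_arm --commands '[{"translation": [0,0,0.01],"dr": [0,0,0]},{"translation": [0,0,0.02],"dr": [0,0,0]},{"translation": [0,0,0.03],"dr": [0,0,0]},{"translation": [0,0,0.045],"dr": [0,0,0]},{"translation": [0,0.0005,0.062],"dr": [0,0,0]},{"translation": [0,0.0005,0.08],"dr": [0,0,0]},{"translation": [0,0.0005,0.095],"dr": [0,0,0]},{"translation": [0,0.0005,0.104],"dr": [0,0,0]},{"translation": [0,0.0005,0.107],"dr": [0,0,0]},{"translation": [0,0.0005,0.107],"dr": [0,0,0]},{"translation": [0,0.0005,0.107],"dr": [0,0,0]}]' --claw -0.3

```text
time_s: 25.72
tcp_pos: [0.4521, 0.0642, 0.0098]
eef_rot: [3.141, 0.002, 1.599]
contact_force: [-0.3, -0.1, 0.2]
gripper_width: 0.648
grip_force: 0.0
```

step_arm --commands '[{"translation": [0,0,0],"dr": [0,0,0]},{"translation": [0,0,0],"dr": [0,0,0]},{"translation": [0,0,0],"dr": [0,0,0]},{"translation": [0,0,0],"dr": [0,0,0]},{"translation": [0,0,0],"dr": [0,0,0]},{"translation": [0,0,0],"dr": [0,0,0]},{"translation": [0,0,0],"dr": [0,0,0]},{"translation": [0,0,0],"dr": [0,0,0]},{"translation": [0,0,0],"dr": [0,0,0]}]' --claw 1 --newtons 20

```text
time_s: 26.47
tcp_pos: [0.4522, 0.0643, 0.01]
eef_rot: [3.141, 0.002, 1.599]
contact_force: [-0.7, 0.5, 5.8]
gripper_width: 0.366
grip_force: 19.5
```

step_arm --commands '[{"translation": [0,0,-0.015],"dr": [0,0,0]},{"translation": [0,0,-0.04],"dr": [0,0,0]},{"translation": [0,0,-0.07],"dr": [0,0,0]},{"translation": [0,0,-0.095],"dr": [0,0,0]},{"translation": [0,0,-0.1],"dr": [0,0,0]},{"translation": [0,0,-0.1],"dr": [0,0,0]},{"translation": [0,0,-0.1],"dr": [0,0,0]}]'

```text
time_s: 27.05
tcp_pos: [0.4513, 0.0646, 0.109]
eef_rot: [-3.141, 0.002, 1.599]
contact_force: [-0.7, -0.3, -1.5]
gripper_width: 0.373
grip_force: 19.4
```

```bash
python3 -c "
from h import *
go(.627,-.0245,.11,1.6)
p,d=imaging.read_camera('wrist')
q,d=imaging.read_camera('scene')
cv2.imwrite('pics/g8.png',np.hstack([p[100:420,100:500,::-1],cv2.resize(q[200:360,180:380,::-1],None,fx=2,fy=2)]))
"
```

```text
go [-94.1 173.1  -0.9] [-0.   0.1 -0. ]
```

View pics/g8.png

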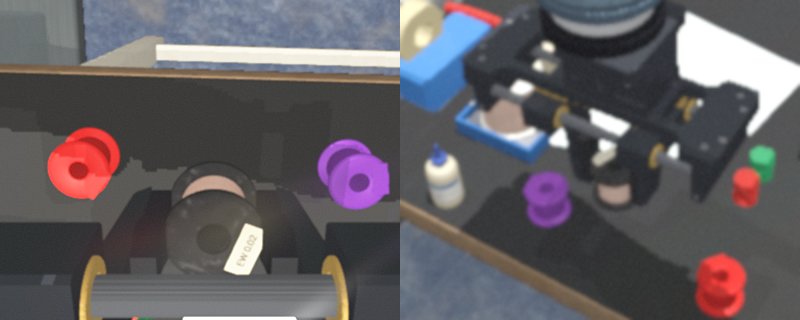

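The black spool is held. I'll carry it to the big spool.

In the tool's units: 173 mm / 1000 = 0.173, 172 mm / 1000 = 0.172.

step_arm --commands '[{"translation": [-0.01,0.018,0],"dr": [0,0,0]},{"translation": [-0.022,0.04,0],"dr": [0,0,0]},{"translation": [-0.036,0.066,0],"dr": [0,0,0]},{"translation": [-0.05,0.092,0],"dr": [0,0,0]},{"translation": [-0.064,0.118,0],"dr": [0,0,0]},{"translation": [-0.078,0.143,0],"dr": [0,0,0]},{"translation": [-0.088,0.162,0],"dr": [0,0,0]},{"translation": [-0.094,0.172,0],"dr": [0,0,0]},{"translation": [-0.094,0.173,0.01],"dr": [0,0,0]},{"translation": [-0.094,0.173,0.02],"dr": [0,0,0]},{"translation": [-0.094,0.173,0.02],"dr": [0,0,0]},{"translation": [-0.094,0.173,0.02],"dr": [0,0,0]}]'

```text
time_s: 28.15
tcp_pos: [0.6249, -0.0235, 0.0874]
eef_rot: [-3.137, 0.001, 1.6]
contact_force: [-0.4, 0.5, -1.2]
gripper_width: 0.371
grip_force: 19.5
```

step_arm --commands '[{"translation": [0,0,0],"dr": [0,0,0]},{"translation": [0,0,0],"dr": [0,0,0]}]'

```text
time_s: 28.32
tcp_pos: [0.6271, -0.024, 0.0902]
eef_rot: [3.141, 0.002, 1.6]
contact_force: [0.3, 0.2, -0.2]
gripper_width: 0.372
grip_force: 19.5
```

```bash
python3 -c "
from h import *
go(.627,-.0245,.0755,1.6)
"
```

```text
go [-0.4 -0.1 14.7] [0.  0.1 0. ]
```

In the tool's units: 14 mm / 1000 = 0.014, 13 mm / 1000 = 0.013.

step_arm --commands '[{"translation": [0,0,0.005],"dr": [0,0,0]},{"translation": [0,0,0.009],"dr": [0,0,0]},{"translation": [0,0,0.012],"dr": [0,0,0]},{"translation": [0,0,0.013],"dr": [0,0,0]},{"translation": [0,0,0.014],"dr": [0,0,0]},{"translation": [0,0,0.014],"dr": [0,0,0]},{"translation": [0,0,0.014],"dr": [0,0,0]}]'

```text
time_s: 28.9
tcp_pos: [0.6275, -0.0245, 0.076]
eef_rot: [3.141, 0.002, 1.599]
contact_force: [0.7, 0.9, 0.1]
gripper_width: 0.37
grip_force: 19.5
```

step_arm --commands '[{"translation": [0,0,0.001],"dr": [0,0,0]},{"translation": [0,0,0.0015],"dr": [0,0,0]},{"translation": [0,0,0.0015],"dr": [0,0,0]},{"translation": [0,0,0.0015],"dr": [0,0,0]}]'

```text
time_s: 29.23
tcp_pos: [0.6278, -0.0246, 0.0751]
eef_rot: [3.14, 0.003, 1.599]
contact_force: [-0.0, 0.3, 3.0]
gripper_width: 0.374
grip_force: 19.7
```

It has landed on the big spool. I'll open and rise.

In the tool's units: -90 mm / 1000 = -0.09, -60 mm / 1000 = -0.06.

step_arm --commands '[{"translation": [0,0,0],"dr": [0,0,0]},{"translation": [0,0,0],"dr": [0,0,0]},{"translation": [0,0,0],"dr": [0,0,0]},{"translation": [0,0,0],"dr": [0,0,0]},{"translation": [0,0,0],"dr": [0,0,0]},{"translation": [0,0,0],"dr": [0,0,0]},{"translation": [0,0,0],"dr": [0,0,0]},{"translation": [0,0,0],"dr": [0,0,0]},{"translation": [0,0,-0.01],"dr": [0,0,0]},{"translation": [0,0,-0.03],"dr": [0,0,0]},{"translation": [0,0,-0.06],"dr": [0,0,0]},{"translation": [0,0,-0.09],"dr": [0,0,0]}]' --claw -1

```text
time_s: 30.23
tcp_pos: [0.6266, -0.0241, 0.1653]
eef_rot: [-3.14, 0.002, 1.599]
contact_force: [0.1, -0.5, -0.3]
gripper_width: 1.0
grip_force: 0.0
```

In the tool's units: -220 mm / 1000 = -0.22, -200 mm / 1000 = -0.2.

step_arm --commands '[{"translation": [0,-0.03,0],"dr": [0,0,0]},{"translation": [0,-0.06,0],"dr": [0,0,0]},{"translation": [0,-0.095,0],"dr": [0,0,0]},{"translation": [0,-0.13,0],"dr": [0,0,0]},{"translation": [0,-0.165,0],"dr": [0,0,0]},{"translation": [0,-0.2,0],"dr": [0,0,0]},{"translation": [0,-0.22,0],"dr": [0,0,0]},{"translation": [0,-0.22,0],"dr": [0,0,0]},{"translation": [0,-0.22,0],"dr": [0,0,0]},{"translation": [0,-0.22,0],"dr": [0,0,0]},{"translation": [0,-0.22,0],"dr": [0,0,0]},{"translation": [0,-0.22,0],"dr": [0,0,0]}]'

```text
time_s: 31.23
tcp_pos: [0.4084, -0.0308, 0.1647]
eef_rot: [3.141, 0.002, 1.6]
contact_force: [0.1, -0.8, -0.1]
gripper_width: 1.001
grip_force: 0.0
```

```bash
python3 -c "
from h import *
I=[]
T=np.array([.6278,-.102]);yx=np.array([-.03,1]);xx=np.array([1,.03])
for n in ('top','scene'):
  p,W=cloud(n);z=W[...,2]
  I.append(cv2.resize(p[110:230,190:400,::-1] if n=='top' else p[170:290,180:390,::-1],None,fx=2.6,fy=2.3))
  for k,c,h,r in (('small',(.627,-.0245),.095,.03),('big',(.627,-.0245),.065,.045),('bare',(.6277,-.082),.059,.024),('jig',(.6287,-.132),.042,.026),('tab',(.63,-.185),.059,.03),('glue',(.62,.075),.06,.03),('loupe',(.614,-.36),.037,.03)):
    f=W[(np.hypot(W[...,0]-c[0],W[...,1]-c[1])<r)&(abs(z-h-.001)<.006)]
    if len(f)>9:
      m=cv2.minAreaRect((f[:,:2]*1000).astype(np.float32));e=np.array(m[0])/1000-T
      print(n,k,np.median(f[:,2]).round(4),'tray',(e@xx).round(4),(e@yx).round(4),'sz',np.round(m[1],1),len(f))
cv2.imwrite('pics/f.png',np.vstack(I))
"
```

```text
top small 0.0961 tray 0.0021 0.0765 sz [34.7 34.9] 329
top big 0.0661 tray -0.0022 0.0727 sz [73.9 61.2] 654
top bare 0.0599 tray -0.0005 0.0185 sz [38.8 37.6] 373
top jig 0.0428 tray 0.001 -0.0308 sz [42.6 41.7] 510
top tab 0.0597 tray -0.0009 -0.0841 sz [28.2 43.9] 399
top glue 0.0578 tray -0.0025 0.1749 sz [8.1 5.3] 12
top loupe 0.0363 tray -0.0213 -0.258 sz [25.2 25.8] 78
scene small 0.0953 tray 0.0029 0.0769 sz [36.  35.2] 237
scene big 0.0655 tray 0.0051 0.0735 sz [61.7 72.7] 512
scene bare 0.0591 tray 0.0005 0.0201 sz [39.5 37.9] 243
scene jig 0.0425 tray 0.0004 -0.0305 sz [40.4 43.2] 270
scene tab 0.0586 tray -0.0002 -0.0777 sz [34.3 28.6] 108
scene glue 0.0598 tray -0.0021 0.1777 sz [5.7 3.5] 14
```

View pics/f.png

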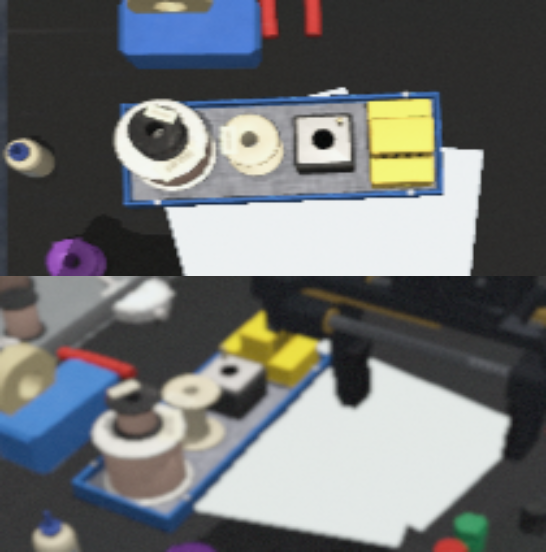

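The final views show all five pieces in place: the small spool is centred on the big one (about 2–3 mm off), and the glue and loupe have not moved.

```bash
python3 -c "
from station import finish_job
print(finish_job())"
```

```text
the job is handed in; nothing more can be done
None
```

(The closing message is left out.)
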